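Clear the corks and tally the batch

TASK

Clear both cork stoppers off the white-topped pine step into the yellow crate beside it. When both are down in the crate, and not before, record the batch on the tally counter: swing its red-knobbed lever all the way to its stop, then release it so that it springs fully home. Leave the two jars, the tea strainer and the colander standing where they are.

Things in the scene. Friction and masses are not known exactly. Their poses are not given: they have to be found in the camera images.
- step: Low fixed pine step with a white-painted top, 200 x 200 mm, its flat top 112 mm above the bench, no rim. Origin: centre of its underside, z up. The crate stands against its -y edge (4 mm gap), so things pushed along the step's own -y fall into the crate.
- crate: Yellow slatted open crate, 260 (its x) x 200 (its y) x 100 mm high, walls and floor 6 mm; it does not move and is turned like the step. Origin: centre of its underside, 204 mm from the step's origin along the step's -y; its rim is 12 mm below the step's top.
- cork_near: Loose cork stopper lying flat on the step's half nearer to the robot (step -x half): a disc 52 mm in diameter, 24 mm high, about 20 g. Origin: centre of its underside.
- cork_far: Second loose cork stopper, the same size (52 mm diameter, 24 mm high), on the step's farther half (step +x half). Origin: centre of its underside.
- counter: Aluminium bench tally counter screwed down, housing 90 (x) x 110 (y) mm, 75 mm high (white number wheels up to 80 mm) on a steel foot plate 110 x 130 mm. Origin: centre of the housing's underside; its -x side, where the lever sticks out, faces roughly to the robot.
- tally_lever (a joint): Angle of the counter's lever, rad: 0 = home, where its spring holds it; 1.0 = its stop. It swings level about the vertical axis through lever_pivot, anticlockwise seen from above: from the counter's +y side across its front towards the counter's -y side, half a radian either side of the counter's -x direction. The knob needs about 1.6 N at home and 3.2 N at the stop; let go, it springs back.
- lever_post (a point): Centre of the top of the upright red knob post at the lever's end: 18 mm in diameter, 45 mm high (from 80 to 125 mm above the bench). It stands 95 mm from the lever's axis, joined to it by a 10 mm round steel arm whose top is 90 mm above the bench.
- lever_pivot (a point): Point on the lever's vertical axis, on top of its hub, 90 mm above the bench, 20 mm in front (-x) of the counter's origin.
- green_jar: Green glass jar with steel twist lid, 72 mm diameter, 130 mm high, upright, loose: leave alone. Origin: centre of its underside.
- baby_jar: Clear baby food jar with white lid, 60 mm diameter, 85 mm high, upright, loose: leave alone. Origin: centre of its underside.
- strainer: Steel basket tea strainer, 58 mm diameter, 55 mm high, with two small ears (84 mm across), upright, loose: leave alone. Origin: centre of its underside.
- colander: Orange plastic colander, 160 mm diameter, 80 mm high, upright, loose: leave alone. Origin: centre of its underside.
Things that resemble listed ones, but are neither listed nor needed, are in the scene too. Leave any blue or turquoise look-alike of the cork_near alone.

How it is judged:
By the outcome, as a careful person would: the job done as asked, in the order asked, and still so for the second after the job is handed in, with the robot touching nothing.
It also fails if it takes over 51 s, if anything falls off the work surface, if the arm or the gripper's body presses on something with over 40 N, if the wrist force passes 120 N, or if a joint passes its speed limit or range.

ROBOT

A 6-joint arm with a two-finger parallel gripper is mounted at the origin on the work surface. World frame = base frame: x ahead of the robot, y to its left, z up, the work surface at z = 0. Lengths are in m, angles in rad, forces in N, time in s.
With the tool pointing down it reaches from about 0.35 to 0.775 m from the base axis. Payload 5.5 kg.
Tool frame: the origin (TCP) lies between the finger pads; the fingertips stand 19 mm ahead of it and the grasp point (between the pads) is the TCP; z points along the fingers, x is the direction in which the jaws open and shut, and the axes are right-handed (so a half turn about z gives the same grasp; the last joint's range is limited). The gripper opens to 85 mm and grips with 20 to 120 N. Pads are 22 mm wide; open, the fingers measure 114 mm over their backs; the gripper's body (76 mm by 85 mm) begins 54 mm behind the grasp point. The pads swing forward as they close: fully open they stand 13 mm farther back than shut.
Start: joints at [-1.37, 0.313, 0.046, 1.304, 0, 1.431], TCP at [0.192, -0.542, 0.25] pointing down, gripper open.
Joint ranges: [-2.76, 2.76], [-0.86, 1.69], [-1.03, 1.26], [-2.2, 2.34], [-1.47, 1.5], [-3.14, 3.14]. Speed limits (rad/s): [2.57, 2.57, 3.14, 3.14, 3.14, 3.14].

INTERFACE

Orientations are given as a unit quaternion [w, x, y, z].
In Python, from workcell import env gives the robot as it stands. The module is installed in compiled form; this text tells all that it offers.
- The arm moves only by the tool carry_out, never from a script. Its argument "steps" is a list of rows, each a list of 7 numbers: the gripper command: -1 is shut, 1 is fully open, values between are in proportion, then the shift along the tool's x, y, z in m, then the turn, a rotation vector about the tool's x, y, z in rad. A call has 1 to 20 rows; each row shifts and turns the commanded pose from where the row before left it, along the tool's axes as they then stand; what a row does not reach is not made up. A row lasts 1/8 s, in which the tool goes at most 62.5 mm and 10.7 degrees, less where a joint would pass 70% of its speed; a pose out of reach is approached as far as the arm can. A call with a gripper value outside its range is refused whole. The fingers move at their own pace and stop on an object; "grip_force" is the grip in N (left out, the last holds). Time passes only in rows, so rows that do not move let the fingers close. It gives the time, the measured TCP pose, the force and the opening at its end, in the units of the state.
- env.get_state(): the state, without advancing time (a new reading comes with each control period).
- env.read_camera(name): name is "side" or "top"; returns a dict with "color" (384x512x3 uint8, red, green, blue), "K" (3x3 intrinsics, pixels), "R" (3x3) and "t" (3): a world point X has camera coordinates R X + t. Camera axes: x right, y down, z forward; pixel columns grow to the right and rows downward; lengths in m; the calibration is good to about 2 mm. A picture is of the moment at which its call begins. There is no depth.
- env.hand_in(): hands the job in, once; it reports no verdict.
The state is a dict: "clock": time; "joint_pos": joint angles; "qvel": joint speeds; "tau": joint torques, N m; "tcp_pos": TCP position; "orientation": TCP orientation; "wrist_force": force on the tool from outside, world axes, zero at the start; "ft_torque": the same for the moment, N m; "finger_gap": finger opening in m.
Only numpy, scipy, OpenCV 4.12 (cv2) and the standard library are available. Lean on these libraries where they do the work, as an engineer would, in place of code of your own. Each camera call takes 0.05 s, during which the arm holds its last target. There are 200 camera calls.

## Working session

There is one attempt and no reset: what is moved stays moved. The work goes in short steps, Python scripts to look and compute and a tool call to move; the robot and the scene stay as the last step left them, time stands still between calls to the robot, and variables do not carry over. Pictures are saved under pics/ and viewed, about 8 in all and at most 12, crops included, and the job is handed in when it is done.

Besides the shell and the picture viewer there is one more tool, called after "Emit:" as name([rows], argument=value, ...), one row to a line, values as JSON. carry_out: Moves the arm, as the interface text tells. Its arguments: {"type":"object","properties":{"steps":{"type":"array","items":{"type":"array","items":{"type":"number"}}},"grip_force":{"type":"number"}},"required":["steps"]}

```bash
mkdir -p pics; cat > h.py <<'E'
import numpy as np, cv2
from workcell import env
def cam(n):
    c=env.read_camera(n); return c
def ray(c,u,v,z):
    K,R,t=[np.array(c[k],float) for k in("K","R","t")]
    d=R.T@np.linalg.inv(K)@[u,v,1]; o=-R.T@t
    return o+d*(z-o[2])/d[2]
def proj(c,X):
    p=np.array(c["K"])@(np.array(c["R"])@np.array(X,float)+np.array(c["t"])); return p[:2]/p[2]
E
python3 - <<'E'
from h import *
import pickle
for n in("top","side"):
    c=cam(n); pickle.dump(c,open(n+".pkl","wb"))
    cv2.imwrite(f"pics/{n}0.png",cv2.resize(c["color"][:,:,::-1],(800,600),interpolation=cv2.INTER_CUBIC))
    print(n,-np.array(c["R"]).T@c["t"],c["K"],c["R"])
s=env.get_state();print(s)
E
```

```text
top [0.46825989 0.00841884 1.26406425] [[470.08567542   0.         247.50777904]
 [  0.         470.08567542 185.46045988]
 [  0.           0.           1.        ]] [[ 0.0056341  -0.99996271  0.00654478]
 [-0.99717878 -0.00610807 -0.0748143 ]
 [ 0.07485148 -0.00610481 -0.99717601]]
side [0.25088253 0.80920774 0.5937016 ] [[373.25056162   0.         254.51582196]
 [  0.         373.25056162 191.19439393]
 [  0.           0.           1.        ]] [[-0.91074469 -0.41232785  0.02301849]
 [-0.23135934  0.4632655  -0.85548696]
 [ 0.34207743 -0.78445575 -0.51731249]]
{'clock': 0.1, 'joint_pos': array([-1.36960547e+00,  3.13936520e-01,  4.50963326e-02,  1.30361429e+00,
        4.77596840e-06,  1.43116282e+00]), 'qvel': array([-9.42963910e-04, -2.30063514e-03,  2.83054359e-03,  2.62391914e-04,
       -6.11840013e-05, -2.00639421e-03]), 'tau': array([ 1.56821676e-03, -4.81725812e+01,  2.99243474e+01,  1.27931233e-02,
       -2.10368171e-04,  1.40827233e-06]), 'tcp_pos': array([ 0.19208954, -0.5415113 ,  0.24949317]), 'orientation': array([-5.69666851e-04,  8.16781253e-01, -5.76946876e-01, -6.02373376e-04]), 'wrist_force': array([ 0.32578652,  0.09921126, -0.75389962]), 'ft_torque': array([ 0.01182388, -0.03543639,  0.02741743]), 'finger_gap': 0.08540342376936075}
```

View pics/top0.png

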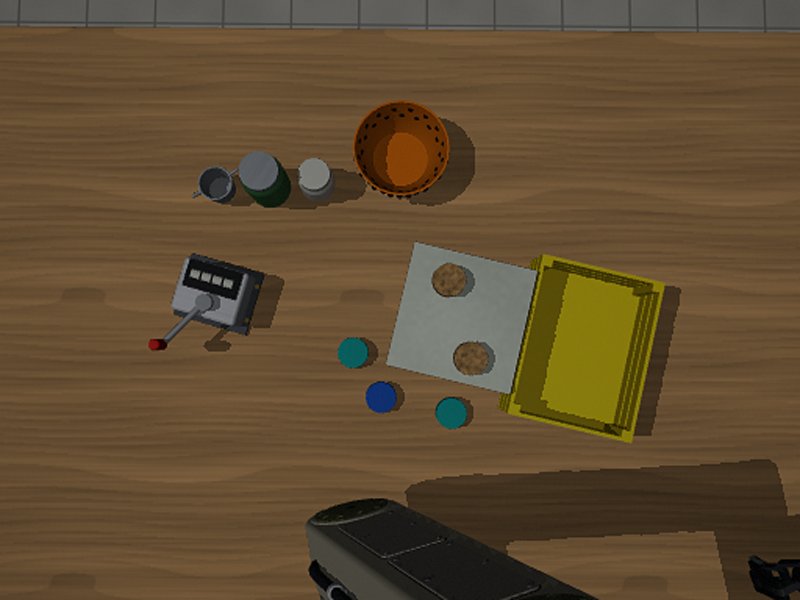

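View pics/side0.png

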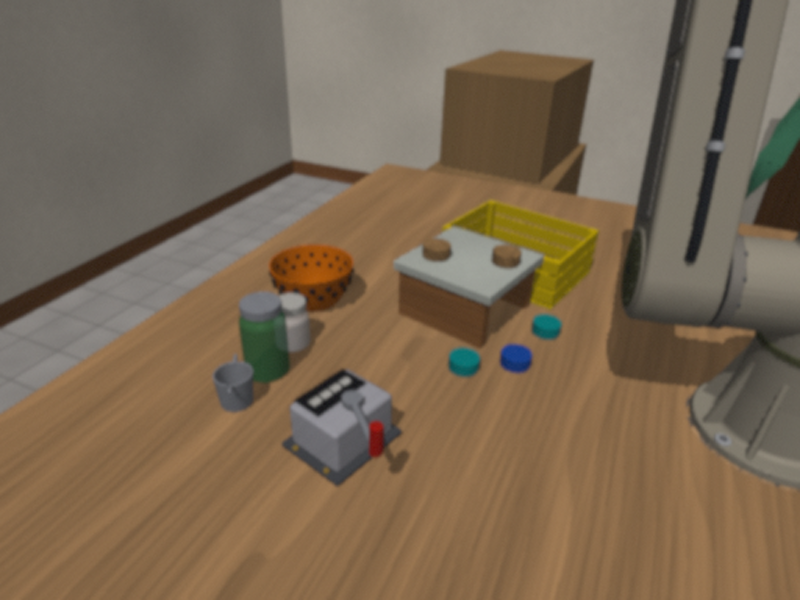

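The top view shows the step corners at (415,242), (537,268), (510,393) and (387,365), and the corks at (450,280) and (473,358). The crate is to the right. The red knob is at (157,345), the hub at (206,301), and blue and teal decoys lie on the bench. The side view agrees. Next I measure the positions.

```bash
python3 - <<'E'
from h import *
import pickle
T=pickle.load(open("top.pkl","rb"));S=pickle.load(open("side.pkl","rb"))
hsv=cv2.cvtColor(T["color"],cv2.COLOR_RGB2HSV)
def big(m,box=None):
    m=m.astype(np.uint8)
    if box: 
        z=np.zeros_like(m);x0,y0,x1,y1=box;z[y0:y1,x0:x1]=m[y0:y1,x0:x1];m=z
    cs,_=cv2.findContours(m,cv2.RETR_EXTERNAL,cv2.CHAIN_APPROX_NONE)
    return max(cs,key=cv2.contourArea)
H,Sa,V=cv2.split(hsv)
c=big((Sa<40)&(V>90),(235,145,355,262))
r=cv2.minAreaRect(c);b=cv2.boxPoints(r)
P=np.array([ray(T,u,v,.112)[:2] for u,v in b])
print("step",P.round(4),"centre",P.mean(0),[np.linalg.norm(P[i]-P[i-1]).round(4) for i in range(4)])
for i in range(4):
    d=P[i]-P[i-1];print(np.degrees(np.arctan2(d[1],d[0])))
for n,box in(("far",(272,163,305,195)),("near",(286,213,320,245))):
    k=big((Sa>70)&(H<25),box);(u,v),rad=cv2.minEnclosingCircle(k);M=cv2.moments(k)
    u2,v2=M["m10"]/M["m00"],M["m01"]/M["m00"]
    print(n,u,v,rad,ray(T,u,v,.136-.003),ray(T,u2,v2,.133),cv2.contourArea(k))
k=big(((H<6)|(H>174))&(Sa>170)&(V>90),(85,205,125,235));print(k[:,0].min(0),k[:,0].max(0),cv2.contourArea(k))
M=cv2.moments(k);print("post",ray(T,M["m10"]/M["m00"],M["m01"]/M["m00"],.115))
h2=cv2.cvtColor(S["color"],cv2.COLOR_RGB2HSV);a,b2,v=cv2.split(h2)
k=big(((a<6)|(a>174))&(b2>150),(220,250,260,310)); (u,vv),wh,_=cv2.minAreaRect(k);print("side red",u,vv,wh)
M=cv2.moments(k)
for z in(.095,.1025,.11):print(ray(S,M["m10"]/M["m00"],M["m01"]/M["m00"],z))
print("pivot",ray(T,206*.64,301*.64,.09),)
# counter top corners
for u,v_ in((194,254),(264,272),(247,333),(172,308)):print(ray(T,u*.64,v_*.64,.0 if 0 else .075))
for n,u,v_,z in(("strainer",216,184,.05),("green",260,171,.13),("baby",314,172,.085),("colander",402,147,.08),("teal1",353,352,.02),("blue",381,397,.02),("teal2",452,412,.02)):print(n,ray(T,u*.64,v_*.64,z))
E
```

```text
step [[ 0.4385  0.0035]
 [ 0.6321 -0.0417]
 [ 0.5865 -0.2372]
 [ 0.3938 -0.1897]] centre [ 0.51269419 -0.11627686] [np.float64(0.1982), np.float64(0.1988), np.float64(0.2008), np.float64(0.1984)]
76.98294880761023
-13.122072881609844
-103.12544930930513
166.1421848447488
far 286.9166564941406 178.7916717529297 10.772777557373047 [ 0.56990704 -0.09365811  0.133     ] [ 0.56968051 -0.09390373  0.133     ] 328.0
near 300.67242431640625 228.98275756835938 11.081483840942383 [ 0.4492835  -0.12658545  0.133     ] [ 0.44938233 -0.1268687   0.133     ] 345.0
[ 95 217] [101 223] 25.0
post [0.46792239 0.36506785 0.115     ]
side red 241.0 280.5 (21.0, 8.0)
[0.47237202 0.35525022 0.095     ]
[0.46904103 0.36207731 0.1025    ]
[0.46571003 0.3689044  0.11      ]
pivot [0.53663688 0.29003759 0.09      ]
[0.61395996 0.31496212 0.075     ]
[0.58526333 0.2006929  0.075     ]
[0.4861717  0.22631316 0.075     ]
[0.52584102 0.34826405 0.075     ]
strainer [0.73512035 0.28763669 0.05      ]
green [0.73865265 0.20093345 0.13      ]
baby [0.74836175 0.12071358 0.085     ]
colander [ 0.79222006 -0.02255957  0.08      ]
teal1 [0.45602111 0.05712376 0.02      ]
blue [0.38094992 0.00941303 0.02      ]
teal2 [ 0.35659152 -0.10991474  0.02      ]
```

Emit:
carry_out([
  [1, 0, 0, 0, 0, 0, -0.1663],
  [1, 0, 0, 0, 0, 0, -0.1663],
  [1, 0, 0, 0, 0, 0, -0.1663],
  [1, 0, 0, 0, 0, 0, -0.1663],
  [1, 0, 0, 0, 0, 0, -0.1663],
  [1, 0, 0, 0, 0, 0, -0.1663],
  [1, 0.0156, -0.0462, 0.005, 0, 0, 0],
  [1, 0.0156, -0.0462, 0.005, 0, 0, 0],
  [1, 0.0156, -0.0462, 0.005, 0, 0, 0],
  [1, 0.0156, -0.0462, 0.005, 0, 0, 0],
  [1, 0.0156, -0.0462, 0.005, 0, 0, 0],
  [1, 0.0156, -0.0462, 0.005, 0, 0, 0],
  [1, 0.0156, -0.0462, 0.005, 0, 0, 0],
  [1, 0.0156, -0.0462, 0.005, 0, 0, 0],
  [1, 0.0156, -0.0462, 0.005, 0, 0, 0],
  [1, 0.0156, -0.0462, 0.005, 0, 0, 0],
  [1, 0, 0, 0, 0, 0, 0],
  [1, 0, 0, 0, 0, 0, 0],
], grip_force=20)

```text
clock: 2.35
tcp_pos: [0.45, -0.1281, 0.2]
orientation: [0.0, 0.993, -0.115, -0.0]
wrist_force: [0.7, 0.2, 0.1]
finger_gap: 0.0855
```

Emit:
carry_out([
  [1, 0, 0, 0.02, 0, 0, 0],
  [1, 0, 0, 0.02, 0, 0, 0],
  [1, 0, 0, 0.015, 0, 0, 0],
  [1, 0, 0, 0.008, 0, 0, 0],
  [1, 0, 0, 0, 0, 0, 0],
  [-1, 0, 0, 0, 0, 0, 0],
  [-1, 0, 0, 0, 0, 0, 0],
  [-1, 0, 0, 0, 0, 0, 0],
  [-1, 0, 0, 0, 0, 0, 0],
  [-1, 0, 0, 0, 0, 0, 0],
  [-1, 0, 0, 0, 0, 0, 0],
])

```text
clock: 3.72
tcp_pos: [0.4508, -0.1285, 0.1382]
orientation: [0.0, 0.993, -0.116, 0.001]
wrist_force: [-0.3, 0.7, 5.7]
finger_gap: 0.0505
```

Emit:
carry_out([
  [-1, 0, 0, -0.02, 0, 0, 0],
  [-1, 0, 0, -0.04, 0, 0, 0],
  [-1, 0, 0.03, 0, 0, 0, 0],
  [-1, 0, 0.045, 0, 0, 0, 0],
  [-1, 0, 0.045, 0, 0, 0, 0],
  [-1, 0, 0.045, 0, 0, 0, 0],
  [-1, 0, 0.015, 0, 0, 0, 0],
  [-1, 0, 0, 0.03, 0, 0, 0],
  [-1, 0, 0, 0.04, 0, 0, 0],
  [-1, 0, 0, 0.04, 0, 0, 0],
  [-1, 0, 0, 0.022, 0, 0, 0],
  [-1, 0, 0, 0, 0, 0, 0],
  [-1, 0, 0, 0, 0, 0, 0],
])

```text
clock: 5.35
tcp_pos: [0.4095, -0.3035, 0.0662]
orientation: [0.0, 0.993, -0.116, 0.0]
wrist_force: [0.6, -0.6, -0.4]
finger_gap: 0.051
```

Emit:
carry_out([
  [1, 0, 0, 0, 0, 0, 0],
  [1, 0, 0, 0, 0, 0, 0],
  [1, 0, 0, 0, 0, 0, 0],
  [1, 0, 0, 0, 0, 0, 0],
  [1, 0, 0, -0.03, 0, 0, 0],
  [1, 0, 0, -0.05, 0, 0, 0],
  [1, 0, 0, -0.055, 0, 0, 0],
  [1, 0.018, -0.04, 0, 0, 0, 0],
  [1, 0.018, -0.04, 0, 0, 0, 0],
  [1, 0.018, -0.04, 0, 0, 0, 0],
  [1, 0.018, -0.04, 0, 0, 0, 0],
  [1, 0.018, -0.04, 0, 0, 0, 0],
  [1, 0.018, -0.04, 0, 0, 0, 0],
  [1, 0, 0, 0, 0, 0, 0],
  [1, 0, 0, 0, 0, 0, 0],
])

```text
clock: 7.22
tcp_pos: [0.5688, -0.0948, 0.2]
orientation: [0.0, 0.993, -0.116, -0.0]
wrist_force: [-0.9, 1.0, -0.5]
finger_gap: 0.0855
```

```bash
python3 - <<'E'
from h import *
for n in("top",):
    c=cam(n); cv2.imwrite("pics/a.png",cv2.resize(c["color"][140:300,220:440,::-1],(660,480),interpolation=cv2.INTER_CUBIC))
E
```

```text
(no output)
```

View pics/a.png

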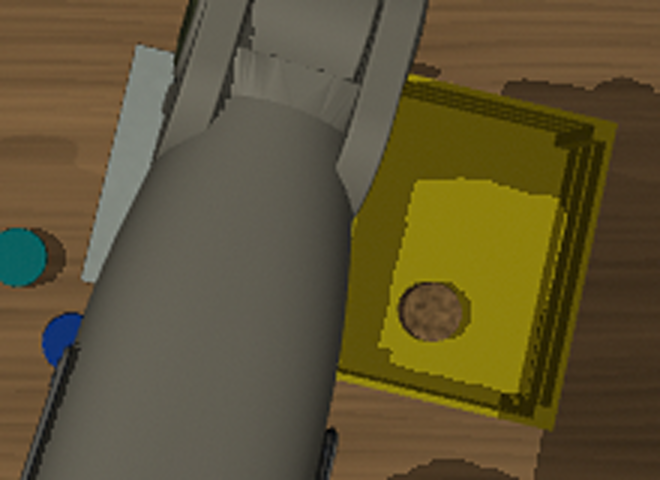

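The near cork lies flat on the crate floor, at crop pixel (434,312). The far cork is next.

Emit:
carry_out([
  [1, 0, 0, 0.02, 0, 0, 0],
  [1, 0, 0, 0.02, 0, 0, 0],
  [1, 0, 0, 0.014, 0, 0, 0],
  [1, 0, 0, 0.0065, 0, 0, 0],
  [1, 0, 0, 0, 0, 0, 0],
  [-1, 0, 0, 0, 0, 0, 0],
  [-1, 0, 0, 0, 0, 0, 0],
  [-1, 0, 0, 0, 0, 0, 0],
  [-1, 0, 0, 0, 0, 0, 0],
  [-1, 0, 0, 0, 0, 0, 0],
  [-1, 0, 0, 0, 0, 0, 0],
  [-1, 0, 0, -0.02, 0, 0, 0],
  [-1, 0, 0, -0.04, 0, 0, 0],
  [-1, 0, 0.03, 0, 0, 0, 0],
  [-1, 0, 0.045, 0, 0, 0, 0],
  [-1, 0, 0.05, 0, 0, 0, 0],
  [-1, 0, 0.05, 0, 0, 0, 0],
  [-1, 0, 0.045, 0, 0, 0, 0],
  [-1, 0, 0.02, 0, 0, 0, 0],
  [-1, 0, 0, 0, 0, 0, 0],
])

```text
clock: 9.78
tcp_pos: [0.5136, -0.3291, 0.1993]
orientation: [-0.0, 0.993, -0.117, -0.0]
wrist_force: [0.2, 0.3, -0.6]
finger_gap: 0.0504
```

Emit:
carry_out([
  [-1, 0, 0, 0.03, 0, 0, 0],
  [-1, 0, 0, 0.04, 0, 0, 0],
  [-1, 0, 0, 0.04, 0, 0, 0],
  [-1, 0, 0, 0.024, 0, 0, 0],
  [-1, 0, 0, 0, 0, 0, 0],
  [1, 0, 0, 0, 0, 0, 0],
  [1, 0, 0, 0, 0, 0, 0],
  [1, 0, 0, 0, 0, 0, 0],
  [1, 0, 0, 0, 0, 0, 0],
  [1, 0, 0, -0.03, 0, 0, 0],
  [1, 0, 0, -0.05, 0, 0, 0],
  [1, 0, 0, -0.06, 0, 0, 0],
  [1, 0, 0, -0.03, 0, 0, 0],
  [0, 0, 0, 0, 0, 0, -0.1696],
  [0, 0, 0, 0, 0, 0, -0.1696],
  [0, 0, 0, 0, 0, 0, -0.1696],
  [0, 0, 0, 0, 0, 0, -0.1696],
  [0, 0, 0, 0, 0, 0, -0.1696],
  [0, 0, 0, 0, 0, 0, -0.1696],
  [0, 0, 0, 0, 0, 0, 0],
])

```text
clock: 12.28
tcp_pos: [0.5139, -0.3283, 0.2359]
orientation: [0.0, 0.924, 0.382, 0.0]
wrist_force: [0.0, -0.3, 0.3]
finger_gap: 0.0425
```

Emit:
carry_out([
  [0, 0.0327, -0.0372, 0, 0, 0, 0],
  [0, 0.0327, -0.0372, 0, 0, 0, 0],
  [0, 0.0327, -0.0372, 0, 0, 0, 0],
  [0, 0.0327, -0.0372, 0, 0, 0, 0],
  [0, 0.0327, -0.0372, 0, 0, 0, 0],
  [0, 0.0327, -0.0372, 0, 0, 0, 0],
  [0, 0.0327, -0.0372, 0, 0, 0, 0],
  [0, 0.0327, -0.0372, 0, 0, 0, 0],
  [0, 0.0327, -0.0372, 0, 0, 0, 0],
  [0, 0.0327, -0.0372, 0, 0, 0, 0],
  [0, 0.0327, -0.0372, 0, 0, 0, 0],
  [0, 0.0327, -0.0372, 0, 0, 0, 0],
  [0, 0.0327, -0.0372, 0, 0, 0, 0],
  [0, 0.0327, -0.0372, 0, 0, 0, 0],
  [0, 0, 0, 0.03, 0, 0, 0],
  [0, 0, 0, 0.03, 0, 0, 0],
  [0, 0, 0, 0, 0, 0, 0],
])

```text
clock: 14.4
tcp_pos: [0.4677, 0.3629, 0.1734]
orientation: [0.0, 0.924, 0.382, -0.003]
wrist_force: [1.4, 0.4, 1.0]
finger_gap: 0.0427
```

```bash
python3 - <<'E'
from h import *
c=cam("top"); a=cv2.resize(c["color"][130:300,210:440,::-1],(400,296))
s=cam("side");b=cv2.resize(s["color"][170:320,140:290,::-1],(400,400),interpolation=cv2.INTER_CUBIC)
o=np.zeros((400,800,3),np.uint8);o[:296,:400]=a;o[:,400:]=b
cv2.imwrite("pics/b.png",o)
print(env.get_state()["tcp_pos"])
E
```

```text
[0.46963945 0.36362514 0.17641959]
```

View pics/b.png

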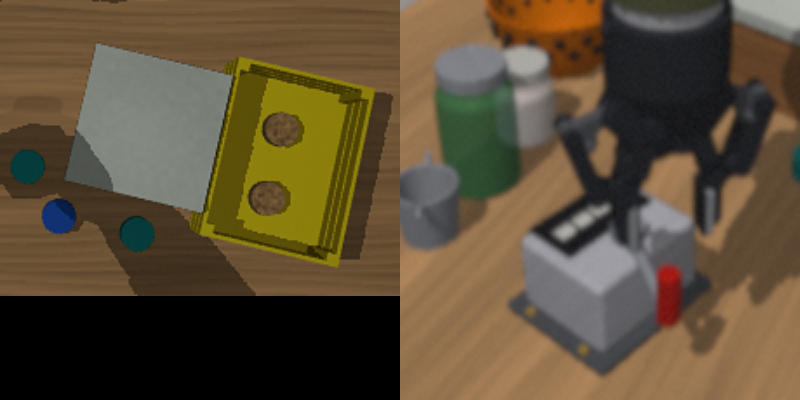

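Both corks lie flat in the crate, and the jaws straddle the red post. I descend and swing the lever.

Emit:
carry_out([
  [0, 0, 0, 0.02, 0, 0, 0],
  [0, 0, 0, 0.02, 0, 0, 0],
  [0, 0, 0, 0.011, 0, 0, 0],
  [0, 0, 0, 0, 0, 0, 0],
  [0, -0.006, 0, 0, 0, 0, 0],
  [0, -0.006, 0, 0, 0, 0, 0],
  [0, -0.0095, 0.0005, 0, 0, 0, -0.1],
  [0, -0.0095, 0.0005, 0, 0, 0, -0.1],
  [0, -0.0095, 0.0005, 0, 0, 0, -0.1],
  [0, -0.0095, 0.0005, 0, 0, 0, -0.1],
  [0, -0.0095, 0.0005, 0, 0, 0, -0.1],
  [0, -0.0095, 0.0005, 0, 0, 0, -0.1],
  [0, -0.0095, 0.0005, 0, 0, 0, -0.1],
  [0, -0.0095, 0.0005, 0, 0, 0, -0.1],
  [0, -0.0095, 0.0005, 0, 0, 0, -0.1],
  [0, 0, 0, 0, 0, 0, 0],
  [0, 0, 0, 0, 0, 0, 0],
])

```text
clock: 16.62
tcp_pos: [0.4345, 0.2776, 0.1256]
orientation: [0.0, 0.666, 0.746, 0.001]
wrist_force: [0.4, 3.0, 1.5]
finger_gap: 0.0424
```

```bash
python3 - <<'E'
from h import *
s=cam("side");b=cv2.resize(s["color"][190:320,140:300,::-1],(640,520),interpolation=cv2.INTER_CUBIC)
cv2.imwrite("pics/c.png",b)
x=env.get_state();print(x["tcp_pos"],x["wrist_force"],x["finger_gap"])
E
```

```text
[0.43427542 0.27756906 0.12538706] [0.99643323 2.39767692 1.52051251] 0.042479776826082644
```

View pics/c.png

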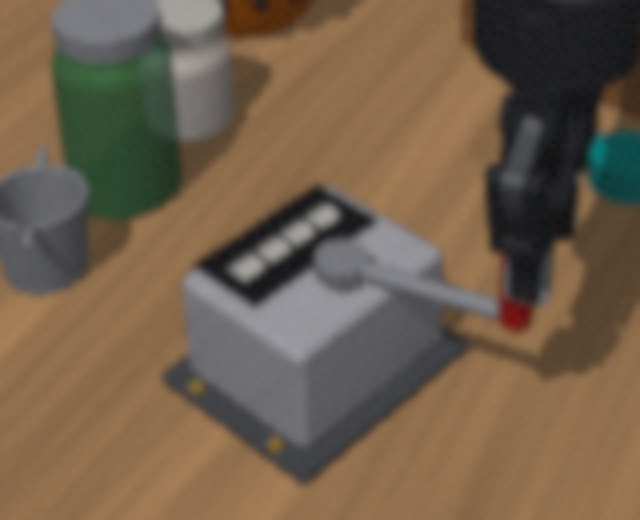

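The lever has swung most of the way, with the knob at (515,312) and the force about 3 N. I push on to the stop.

Emit:
carry_out([
  [0, -0.005, 0.0002, 0, 0, 0, -0.05],
  [0, -0.005, 0.0002, 0, 0, 0, -0.05],
  [0, 0, 0, 0, 0, 0, 0],
  [0, 0, 0, 0, 0, 0, 0],
])

```text
clock: 17.18
tcp_pos: [0.4357, 0.2675, 0.1248]
orientation: [-0.0, 0.628, 0.778, 0.0]
wrist_force: [0.9, 3.1, 1.5]
finger_gap: 0.0425
```

Emit:
carry_out([
  [0, -0.003, 0, 0, 0, 0, 0],
  [0, 0, 0, 0, 0, 0, 0],
  [0, 0, 0, 0, 0, 0, 0],
])

```text
clock: 17.55
tcp_pos: [0.4359, 0.2641, 0.1247]
orientation: [-0.0, 0.627, 0.779, -0.0]
wrist_force: [-0.6, 1.9, 3.6]
finger_gap: 0.0427
```

Still at spring force, so it isn't at the stop yet.

Emit:
carry_out([
  [0, -0.003, 0, 0, 0, 0, 0],
  [0, 0, 0, 0, 0, 0, 0],
  [0, 0, 0, 0, 0, 0, 0],
])

```text
clock: 17.92
tcp_pos: [0.4364, 0.261, 0.1245]
orientation: [-0.0, 0.627, 0.779, -0.001]
wrist_force: [-3.0, 2.9, 2.6]
finger_gap: 0.0424
```

Emit:
carry_out([
  [0, -0.003, 0, 0, 0, 0, 0],
  [0, 0, 0, 0, 0, 0, 0],
  [0, 0, 0, 0, 0, 0, 0],
])

```text
clock: 18.3
tcp_pos: [0.4368, 0.259, 0.1245]
orientation: [-0.001, 0.627, 0.779, 0.0]
wrist_force: [-4.1, 6.2, 1.5]
finger_gap: 0.0426
```

Emit:
carry_out([
  [0, -0.003, 0, 0, 0, 0, 0],
  [0, 0, 0, 0, 0, 0, 0],
  [0, 0, 0, 0, 0, 0, 0],
])

```text
clock: 18.68
tcp_pos: [0.437, 0.2582, 0.1245]
orientation: [-0.003, 0.626, 0.78, 0.002]
wrist_force: [-5.2, 15.0, -0.6]
finger_gap: 0.0427
```

```bash
python3 - <<'E'
from h import *
s=cam("side");b=cv2.resize(s["color"][190:320,140:300,::-1],(640,520),interpolation=cv2.INTER_CUBIC)
cv2.imwrite("pics/d.png",b)
x=env.get_state();print(x["tcp_pos"],x["wrist_force"],x["finger_gap"])
C=np.array([.536,.296])
for th in(.9,1.,1.1):
    a=np.radians(135.5)+th;p=proj(s,[C[0]+.095*np.cos(a),C[1]+.095*np.sin(a),.083]);print(th,(p-[140,190])*4)
E
```

```text
[0.43698849 0.25823063 0.12444254] [-5.50385481e+00  1.46344376e+01 -1.39296445e-02] 0.04286688360109655
0.9 [520.23689782 306.06638394]
1.0 [524.2953955  293.49869692]
1.1 [526.42196071 280.90761741]
```

View pics/d.png

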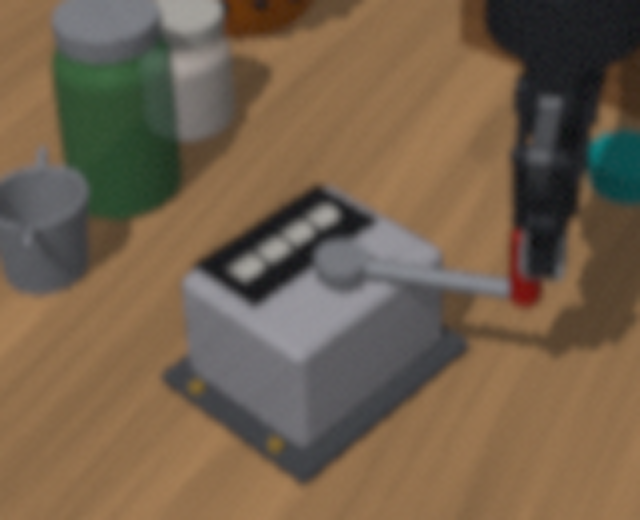

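The knob base at (524,295) matches the prediction for 1.0 rad, and the force rose steeply to 15 N, so the lever is at its stop. I ease off slightly, then lift clear to release it.

Emit:
carry_out([
  [0, 0.004, 0, 0, 0, 0, 0],
  [0, 0, 0, -0.03, 0, 0, 0],
  [0, 0, 0, -0.05, 0, 0, 0],
  [0, 0, 0, -0.05, 0, 0, 0],
  [0, -0.04, 0, 0, 0, 0, 0],
  [0, -0.05, 0, 0, 0, 0, 0],
  [0, -0.05, 0, 0, 0, 0, 0],
  [0, -0.05, 0, 0, 0, 0, 0],
  [0, -0.05, 0, 0, 0, 0, 0],
  [0, 0, 0, 0, 0, 0, 0],
  [0, 0, 0, 0, 0, 0, 0],
])

```text
clock: 20.1
tcp_pos: [0.4883, 0.0243, 0.2545]
orientation: [-0.0, 0.628, 0.778, -0.001]
wrist_force: [-0.2, -0.1, -0.1]
finger_gap: 0.0425
```

```bash
python3 - <<'E'
from h import *
import pickle
s=cam("side");S=pickle.load(open("side.pkl","rb"));t=cam("top");T=pickle.load(open("top.pkl","rb"))
o=np.zeros((384,1024,3),np.uint8);o[:,:512]=t["color"][:,:,::-1];o[:,512:]=s["color"][:,:,::-1]
cv2.imwrite("pics/e.png",cv2.resize(o,(800,300),interpolation=cv2.INTER_AREA))
for n,a,b,bx in(("side",S,s,(130,190,260,315)),("top",T,t,(85,60,295,225))):
    x0,y0,x1,y1=bx;d=cv2.absdiff(a["color"],b["color"])[y0:y1,x0:x1].max(2);ys,xs=np.where(d>60);print(n,len(xs),(xs.min()+x0,xs.max()+x0,ys.min()+y0,ys.max()+y0) if len(xs) else "")
for a in(S,s):
    h,q,v=cv2.split(cv2.cvtColor(a["color"],cv2.COLOR_RGB2HSV));m=((h<6)|(h>174))&(q>150);m[:,:220]=0;m[:,260:]=0;m[:250]=0;m[310:]=0
    y,x=np.where(m);print(len(x),x.mean(),y.mean())
print(env.get_state()["tcp_pos"],env.get_state()["wrist_force"],env.get_state()["clock"])
E
```

```text
side 0 
top 1064 (np.int64(188), np.int64(294), np.int64(164), np.int64(224))
169 240.41420118343194 280.5443786982249
166 240.36144578313252 280.39156626506025
[0.4881825  0.02545272 0.25464282] [ 0.34434278  0.93173099 -0.06481007] 20.2
```

View pics/e.png

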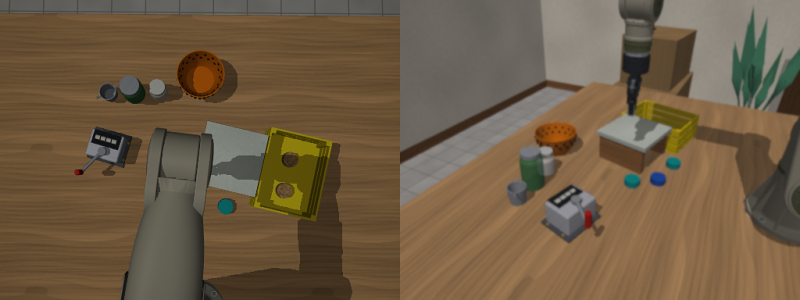

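The step is empty and both corks are in the crate, at (289,160) and (285,190). The lever knob is back at its starting pixel, (240.4,280.4) against (240.4,280.5). The jars, strainer and colander haven't moved, and the arm is clear.

```bash
python3 -c "
from workcell import env
print(env.hand_in())"
```

```text
the job is handed in; nothing more can be done
None
```

The job is done and handed in at about 20 s on the robot's clock, against the 51 s limit. I gripped each cork off the step and released it just above the crate floor. Then I swung the tally lever to its stop and lifted clear so it sprang back.

- **Corks:** the top view showed both lying in the crate and the step empty before I touched the lever. They were still there in the last picture.
- **Lever at its stop:** the push force rose from about 3 N to 15 N with almost no further movement. The knob was also at the pixel predicted for 1.0 rad.
- **Lever home again:** after release the red knob was within 0.2 pixel of where it started in the side view.
- **Jars, strainer, colander:** the side view of the counter, jars and strainer showed no change from the start. In the top view, the area around the jars, strainer and colander also showed no change. The only differences there were in the part covering the arm and the emptied step.
- **Contact and clearance:** the fingertips lightly touched the step top during the first grip, at about 6 N. At hand-in the arm was clear of everything.

No checks failed or disagreed.

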